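Stand the fallen vase on the ring lamp's lotus stand

ROBOT

A 6-joint arm with a two-finger parallel gripper is mounted at the origin on the work surface. World frame = base frame: x ahead of the robot, y to its left, z up, the work surface at z = 0. Lengths are in m, angles in rad, forces in N, time in s.
With the tool pointing down it reaches from about 0.325 to 0.775 m from the base axis. Payload 9.3 kg.
Tool frame: the origin (TCP) lies at the very end of the fingers, on their centre line; the grasp point (between the pads) lies 19 mm behind it; y points along the fingers, x is the direction in which the jaws open and shut, and the axes are right-handed (so a half turn about y gives the same grasp; the last joint's range is limited). The gripper opens to 85 mm and grips with 20 to 120 N. Pads are 22 mm wide; open, the fingers measure 114 mm over their backs; the gripper's body (76 mm by 85 mm) begins 54 mm behind the grasp point. The pads swing forward as they close: fully open they stand 13 mm farther back than shut.
Start: joints at [1.124, 0.259, 0.021, 1.334, 0, 1.418], TCP at [0.159, 0.526, 0.231] pointing down, gripper open.
Joint ranges: [-3.04, 3.04], [-0.91, 1.82], [-1.04, 1.36], [-1.92, 1.95], [-1.52, 1.45], [-3.14, 3.14]. Speed limits (rad/s): [2.22, 2.22, 2.79, 3.14, 3.14, 3.14].

INTERFACE

Orientations are given as a unit quaternion [x, y, z, w].
In Python, from rig import ctrl gives the robot as it stands. The module is installed in compiled form; this text tells all that it offers.
- The arm moves only by the shell command python3 -m jog 'ROWS' [FORCE]. ROWS is JSON, a list of rows, each a list of 5 numbers: the shift along the tool's x, y, z in m, then the turn about the tool's y in rad, then the opening, from 0 (shut) to 1 (fully open). In form: [[tx, ty, tz, twist, grip], ...]. A call has 1 to 8 rows; each row is the pose to reach, as a shift and turn from the pose commanded when the call began, along the tool's axes at that moment; what a row does not reach only later rows make up. A row lasts 1/12 s, in which the tool goes at most 41.7 mm and 7.16 degrees, less where a joint would pass 70% of its speed; a pose out of reach is approached as far as the arm can. A call with a gripper value outside its range is refused whole. The fingers move at their own pace and stop on an object; FORCE is the grip in N (left out, the last holds). Time passes only in rows, so rows that repeat a pose let the fingers close. It gives the time, the measured TCP pose, the force and the opening at its end, in the units of the state.
- ctrl.get_obs(): the state, without advancing time (a new reading comes with each control period).
- ctrl.capture(name): name is "scene" or "top" or "wrist"; returns a dict with "img" (400x640x3 uint8, red, green, blue), "intrinsics" (3x3 intrinsics, pixels), "world_from_camera" (4x4, takes a point from camera to world coordinates). Camera axes: x right, y down, z forward; pixel columns grow to the right and rows downward; lengths in m; the calibration is good to about 2 mm. A picture is of the moment at which its call begins. There is no depth.
- ctrl.sign_off(): hands the job in, once; it reports no verdict.
Trained networks look in a picture, given as the dict that the camera call returned (one of the last four; its "shot" number tells which), for a name from the list of things; names that differ only in an ending like _2 or _b are one class to them, and where a whole thing is asked for, a point or a joint stands for the part that bears it (a point fixed in the world has none). Each returns a list of dicts, best first, with "conf" (0 to 1); they miss things now and then, are a little off and sometimes report something else, mostly with a low value. They report only what shows in the picture. A call takes as long as a camera call. They do not tell look-alikes from the thing itself.
- ctrl.boxes_of(picture, query): "box" ([left, top, right, bottom] in pixels, round what is visible of it).
- ctrl.silhouettes(picture, query): "pixels" (400x640 bool, what is visible of it) and "box" ([left, top, right, bottom] in pixels, round what is visible of it).
The state is a dict: "t": time; "qpos": joint angles; "dq": joint speeds; "joint_torque": joint torques, N m; "ee_pos": TCP position; "tcp_rot": TCP orientation; "ft_force": force on the tool from outside, world axes, zero at the start; "wrist_torque": the same for the moment, N m; "finger_gap": opening from 0.0 (shut) to 1.0 (fully open).
Only numpy, scipy, OpenCV 4.12 (cv2) and the standard library are available. Lean on these libraries where they do the work, as an engineer would, in place of code of your own. Each camera call takes 0.05 s, during which the arm holds its last target. There are 200 camera calls.

TASK

The orange ribbed vase has been knocked over on the shop counter. Stand it upright, mouth up, in the middle of the bronze lotus leaf in front of the ring lamp: the leaf's stem telescopes and may be at any height, so feel for it, set the vase down gently, and let go only once its foot rests flat on the leaf. Do not knock the lamp, and leave the white bottle, the pebble jar and the tealight dish where they stand.

Things in the scene. Friction and masses are not known exactly. Their poses are not given: they have to be found in the camera images.
- vase_mid (a point): Centre of the orange ribbed vase: straight 12-sided tube 150 mm long, 60 mm across flats, wall 5 mm, heavy closed foot. Its x axis runs along it, out of the mouth (foot x=-75, mouth +75 mm). Starts lying on a flat on the counter. 0.3 to 0.5 kg, balances about 20 mm footward of the centre, so it may swing in the fingers. Gripping 25 mm mouthward of the centre leaves room for a leaning gripper.
- lamp: Ring lamp, fixed: black pebble basin 230 mm along y, x from -75 to +105 mm, rim 74 mm high. Origin at counter level on the leaf stem's axis; z up, x from leaf to ring. The bronze leaf is centred on that axis: flat floor 100 mm across, scalloped edge rising 9 mm out to 170 mm. Its flat top is 95 to 150 mm above the counter: height not given, the stem telescopes, but is firm under ordinary loads.
- ring_mid (a point): Centre of the upright light ring behind the leaf, at x = +70 mm, z = 200 mm of the lamp. The ring is 292 mm outside, 236 mm inside diameter, 22 mm thick, in the lamp's y-z plane. Come to the leaf from the lamp's -x side, the gripper leaning back to that side, or from above clear of the ring.
- bottle_mid (a point): Bystander: white ceramic bottle, 72 mm diameter, 172 mm tall, standing; point half-way up. z along its axis, up.
- jar_mid (a point): Bystander: clear jar of pebbles, 76 mm diameter, 95 mm tall, standing; point half-way up. z along its axis, up.
- dish_mid (a point): Bystander: bronze tealight dish with white candle, 88 mm diameter, 32 mm tall in all; point on its axis 11 mm above the counter. z up.
There are look-alikes about, which are no part of the job. Leave any purple look-alike of the part that bears vase_mid alone.

How it is judged:
On the way:
1. the vase rests upright on the middle of the leaf while the gripper still holds it (contact force between vase and lamp above 1 N and contact force between vase and the fingers above 0.5 N and angle between vase_mid's own x axis and vertical below 0.15 rad and horizontal distance between vase_mid and lamp below 0.018 m), for 0.1 s.
At the end, for the whole second after the job is handed in: The vase stands at rest on the leaf, mouth up and within 3.4 degrees of vertical, its axis within 18 mm of the middle of the leaf, released by the gripper; nothing else was disturbed (angle between vase_mid's own x axis and vertical below 0.06 rad and horizontal distance between vase_mid and lamp below 0.018 m and contact force between vase and lamp above 1 N and linear speed of vase below 0.02 m/s and contact force between vase and the fingers below 0.1 N); the robot touches nothing.
It fails at once if the vase is dropped, knocked or pushed hard against the lamp or its leaf (over 30 N) (contact force between vase and lamp above 30 N).
It fails at once if the vase touches the lamp while leaning more than 20 degrees: it is to be set down upright (contact force between vase and lamp above 0.5 N and angle between vase_mid's own x axis and vertical above 0.35 rad).
It fails at once if the ring lamp is struck by the robot (over 15 N) (contact force between lamp and the fingers above 15 N or contact force between lamp and the arm above 15 N).
It fails at once if the white bottle, the pebble jar or the tealight dish is moved more than 15 mm or tipped (distance of any of bottle_mid, jar_mid, dish_mid from where it was at the start of the episode above 0.015 m or angle between any of bottle_mid, jar_mid, dish_mid's own z axis and vertical above 0.2 rad).
It also fails if it takes over 54 s, if anything falls off the work surface, if the arm or the gripper's body presses on something with over 40 N, if the wrist force passes 120 N, or if a joint passes its speed limit or range.

## Working session

There is one attempt and no reset: what is moved stays moved. The work goes in short steps, Python scripts to look and compute and a shell command to move; the robot and the scene stay as the last step left them, time stands still between calls to the robot, and variables do not carry over. Pictures are saved under pics/ and viewed, about 8 in all and at most 12, crops included, and the job is handed in when it is done.

```bash
mkdir -p pics; cat > h.py <<'E'
import numpy as np, cv2
from rig import ctrl
from scipy.spatial.transform import Rotation as R
def ray(p,uv):
    K=p["intrinsics"];T=p["world_from_camera"]
    d=T[:3,:3]@np.linalg.solve(K,[uv[0],uv[1],1.]);return T[:3,3],d
def onz(p,uv,z):
    o,d=ray(p,uv);return o+d*(z-o[2])/d[2]
def proj(p,X):
    T=np.linalg.inv(p["world_from_camera"]);c=T[:3,:3]@np.asarray(X)+T[:3,3];u=p["intrinsics"]@c;return u[:2]/u[2]
def tri(l):
    A=np.zeros((3,3));b=np.zeros(3)
    for p,uv in l:
        o,d=ray(p,uv);d=d/np.linalg.norm(d);M=np.eye(3)-np.outer(d,d);A+=M;b+=M@o
    return np.linalg.solve(A,b)
def save(p,n): cv2.imwrite(f"pics/{n}.png",p["img"][:,:,::-1])
E
cat > a.py <<'E'
from h import *
np.set_printoptions(precision=3,suppress=True)
S=ctrl.capture("scene");T=ctrl.capture("top")
cv2.imwrite("pics/a.png",np.vstack([S["img"],T["img"]])[:,:,::-1][::1,::1][:,:]) 
im=np.vstack([S["img"],T["img"]])[:,:,::-1];im=cv2.resize(im,(480,600),interpolation=cv2.INTER_AREA);cv2.imwrite("pics/a.png",im);save(S,"s");save(T,"t")
for n,p in(("scene",S),("top",T)):
    print(n,p["world_from_camera"],p["intrinsics"][0,0])
    for q in "vase_mid lamp ring_mid bottle_mid jar_mid dish_mid".split():
        for b in ctrl.silhouettes(p,q)[:3]:
            m=cv2.moments(b["pixels"].astype(np.uint8),True)
            print(q,round(b["conf"],2),np.round(b["box"]),round(m["m10"]/max(1,m["m00"])),round(m["m01"]/max(1,m["m00"])),m["m00"])
print(ctrl.get_obs())
E
python3 a.py
```

```text
scene [[ 0.138  0.834 -0.535  1.377]
 [ 0.99  -0.122  0.064 -0.167]
 [-0.012 -0.539 -0.843  1.412]
 [ 0.     0.     0.     1.   ]] 515.7447630485797
vase_mid 0.85 [232. 193. 282. 212.] 255 203 888.0
vase_mid 0.71 [174. 224. 223. 265.] 198 244 1047.0
vase_mid 0.7 [236. 147. 281. 177.] 258 161 810.0
lamp 0.8 [356. 134. 458. 222.] 403 178 5731.0
bottle_mid 0.79 [284. 246. 311. 283.] 298 266 736.0
dish_mid 0.81 [303. 163. 329. 183.] 316 170 471.0
top [[ 0.005 -0.98   0.197  0.278]
 [-1.    -0.006 -0.002 -0.051]
 [ 0.003 -0.197 -0.98   1.508]
 [ 0.     0.     0.     1.   ]] 498.50407695624665
vase_mid 0.89 [438. 234. 462. 285.] 449 258 1143.0
vase_mid 0.87 [346. 257. 401. 292.] 371 275 1108.0
vase_mid 0.69 [350. 205. 408. 237.] 380 220 1106.0
lamp 0.65 [158. 168. 268. 259.] 222 211 6277.0
ring_mid 0.67 [157. 170. 272. 256.] 222 211 6394.0
bottle_mid 0.72 [333. 119. 360. 152.] 346 137 617.0
jar_mid 0.74 [288. 116. 308. 147.] 298 132 672.0
dish_mid 0.62 [297. 240. 326. 271.] 309 256 680.0
{'t': 0.7, 'qpos': array([1.124, 0.259, 0.022, 1.334, 0.   , 1.418]), 'dq': array([ 0.002, -0.   ,  0.001, -0.001, -0.001, -0.001]), 'joint_torque': array([ -0.001, -55.523,  34.469,   0.001,  -0.   ,   0.   ]), 'ee_pos': array([0.159, 0.526, 0.231]), 'tcp_rot': array([-0.568, -0.421,  0.421,  0.568]), 'ft_force': array([-0.706, -0.075,  0.594]), 'wrist_torque': array([-0.028,  0.015,  0.002]), 'finger_gap': 1.0038097140509328}
```

```bash
python3 -c "
import cv2,numpy as np
a=cv2.imread('pics/s.png')[100:320,120:520];b=cv2.imread('pics/t.png')[80:320,120:520]
a=cv2.resize(a,None,fx=1.3,fy=1.3);b=cv2.resize(b,None,fx=1.3,fy=1.3)
cv2.imwrite('pics/ab.png',np.vstack([a,b])[:598])"
```

```text
(no output)
```

View pics/ab.png

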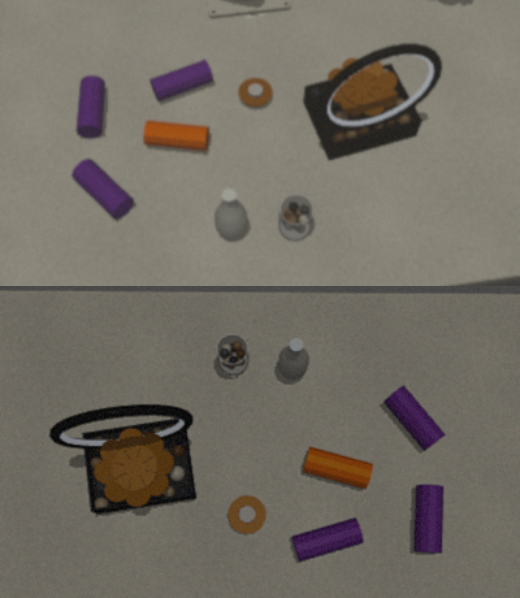

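```bash
cat > b.py <<'E'
from h import *
np.set_printoptions(precision=4,suppress=True)
S=ctrl.capture("scene");T=ctrl.capture("top")
print("tool axes\n",R.from_quat(ctrl.get_obs()["tcp_rot"]).as_matrix())
def hsvm(p,lo,hi):
    return cv2.inRange(cv2.cvtColor(p["img"],cv2.COLOR_RGB2HSV),lo,hi)
def big(m,win):
    mm=np.zeros_like(m);x0,y0,x1,y1=win;mm[y0:y1,x0:x1]=m[y0:y1,x0:x1]
    n,l,s,c=cv2.connectedComponentsWithStats(mm);i=1+np.argmax(s[1:,4]);return (l==i).astype(np.uint8),c[i],s[i]
for n,p,wv,wl in(("scene",S,(222,185,292,220),(365,138,435,205)),("top",T,(340,195,415,245),(180,175,260,250))):
    m,c,s=big(hsvm(p,(3,150,90),(20,255,255)),wv)
    cn=max(cv2.findContours(m,0,1)[0],key=len);r=cv2.minAreaRect(cn);bx=cv2.boxPoints(r)
    print(n,"vase",c,s,"rect",r); 
    e=sorted([(np.linalg.norm(bx[i]-bx[(i+1)%4]),(bx[i]+bx[(i+1)%4])/2) for i in range(4)],key=lambda a:a[0])[:2]
    print(" ends",[onz(p,x[1],.03) for x in e],"c",onz(p,c,.035))
    m,c,s=big(hsvm(p,(5,90,50),(22,255,255)),wl);print(" leaf",c,s)
    cn=max(cv2.findContours(m,0,1)[0],key=len);print(" ell",cv2.fitEllipse(cv2.convexHull(cn)))
    for z in(.1,.13,.16):print("  leaf at",z,onz(p,cv2.fitEllipse(cv2.convexHull(cn))[0],z))
for q,z in(("bottle_mid",.086),("jar_mid",.047),("dish_mid",.015)):
    for p in(S,T):
        for b in ctrl.silhouettes(p,q)[:1]:
            v,u=np.nonzero(b["pixels"]);print(q,onz(p,(u.mean(),v.mean()),z))
for p,l in((T,((371,275),(449,258))),(S,((198,244),(258,161)))):
    for x in l:print("purple",onz(p,x,.03))
cv2.imwrite("pics/c.png",cv2.resize(np.hstack([S["img"][125:230,345:465],T["img"][160:265,152:272]])[:,:,::-1],None,fx=3.3,fy=3.3,interpolation=cv2.INTER_CUBIC))
E
python3 b.py
```

```text
tool axes
 [[ 0.2896  0.     -0.9572]
 [ 0.9572  0.      0.2896]
 [ 0.     -1.     -0.    ]]
scene vase [254.9145 203.5629] [231 193  49  22 819] rect ((254.7821807861328, 203.67822265625), (48.259307861328125, 17.313648223876953), 5.710593223571777)
 ends [array([ 0.4795, -0.3141,  0.03  ]), array([ 0.5193, -0.1653,  0.03  ])] c [ 0.5023 -0.2387  0.035 ]
 leaf [403.292  170.0156] [ 376  147   54   43 1476]
 ell ((403.96826171875, 169.94322204589844), (39.17479705810547, 53.26087951660156), 71.95278930664062)
  leaf at 0.1 [0.4879 0.2345 0.1   ]
  leaf at 0.13 [0.5083 0.2254 0.13  ]
  leaf at 0.16 [0.5286 0.2162 0.16  ]
top vase [379.9566 218.5172] [354 204  53  30 899] rect ((379.9272766113281, 218.8384246826172), (51.191768646240234, 18.9271183013916), 14.420774459838867)
 ends [array([ 0.5223, -0.1635,  0.03  ]), array([ 0.4845, -0.3115,  0.03  ])] c [ 0.5036 -0.2372  0.035 ]
 leaf [222.4578 219.2903] [ 190  189   64   61 2687]
 ell ((222.5587158203125, 219.45986938476562), (59.894691467285156, 62.75353240966797), 91.83363342285156)
  leaf at 0.1 [0.4883 0.2202 0.1   ]
  leaf at 0.13 [0.4838 0.2144 0.13  ]
  leaf at 0.16 [0.4793 0.2086 0.16  ]
bottle_mid [ 0.7591 -0.1367  0.086 ]
bottle_mid [ 0.7403 -0.1322  0.086 ]
jar_mid [0.7607 0.0086 0.047 ]
jar_mid [0.7669 0.0094 0.047 ]
dish_mid [ 0.3885 -0.0305  0.015 ]
dish_mid [ 0.3938 -0.025   0.015 ]
purple [ 0.3368 -0.2084  0.03  ]
purple [ 0.3877 -0.4395  0.03  ]
purple [ 0.6174 -0.4204  0.03  ]
purple [ 0.3338 -0.2154  0.03  ]
```

View pics/c.png

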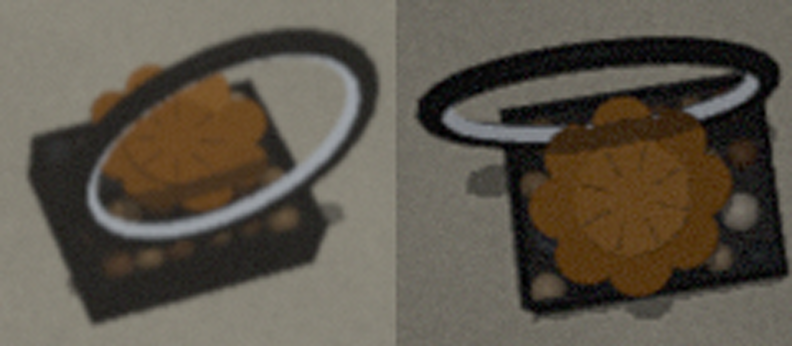

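```bash
cat > f.py <<'E'
from h import *
from scipy.optimize import least_squares
np.set_printoptions(precision=4,suppress=True)
S=ctrl.capture("scene");T=ctrl.capture("top")
cs=lambda x,y:(x/3.3+345,y/3.3+125); ct=lambda x,y:((x-396)/3.3+152,y/3.3+160)
def ext(p,L,fn,rad=.146,th=.011):
    a=np.linspace(0,2*np.pi,120);P=np.array([proj(p,L((.07+t,rad*np.cos(b),.2+rad*np.sin(b)))) for b in a for t in(-th,th)]);return fn(P)
def model(v):
    x,y,w,h=v;c,s=np.cos(w),np.sin(w)
    L=lambda q:np.array([x+c*q[0]-s*q[1],y+s*q[0]+c*q[1],q[2]])
    bb=lambda P:np.array([*P.min(0),*P.max(0)])
    return np.concatenate([ext(T,L,bb),ext(S,L,lambda P:np.array([P[:,1].min(),P[:,0].max()])),proj(T,L((0,0,h))),proj(S,L((0,0,h)))])
tl=ct(418,37);br=ct(779,143)
obs=np.array([*tl,*br,cs(0,28)[1],cs(378,0)[0],*ct(633,203),*cs(178,145)])
r=least_squares(lambda v:model(v)-obs,[.49,.215,0,.12],loss="soft_l1",x_scale=[.01,.01,.1,.01]);print(r.x,"yaw deg",np.degrees(r.x[2]));print(r.fun)
x,y,w,h=r.x;c,s=np.cos(w),np.sin(w)
for q in((-.075,-.115,0),(-.075,.115,0),(-.075,-.115,.074),(-.075,.115,.074)):
    X=[x+c*q[0]-s*q[1],y+s*q[0]+c*q[1],q[2]];u=proj(T,X);print("basin corner top crop",((u[0]-152)*3.3+396,(u[1]-160)*3.3))
E
python3 f.py
```

```text
[0.4855 0.2171 0.0773 0.1041] yaw deg 4.430568040436382
[-0.05    0.1893  2.6026  0.3606 -1.1165  1.5058 -0.4812 -1.3011 -0.4709
  0.2837]
basin corner top crop (np.float64(780.8769740514305), np.float64(287.48021864080806))
basin corner top crop (np.float64(529.284446734009), np.float64(305.5211363344745))
basin corner top crop (np.float64(772.7555879287333), np.float64(279.4507672754366))
basin corner top crop (np.float64(508.37549560721203), np.float64(298.38473559776486))
```

```bash
python3 - <<'E'
from h import *
from scipy.spatial.transform import Rotation as R
# vase: centre (.503,-.238), axis angle
d=np.array([.5208-.482,-.1645+.3128]);a=np.degrees(np.arctan2(d[1],d[0]));print("axis",a)
o=ctrl.get_obs();M=R.from_quat(o["tcp_rot"]).as_matrix()
print("jaw angle",np.degrees(np.arctan2(M[1,0],M[0,0])))
for X in([.43,-.24,.30],[.503,-.238,.2]):print(M.T@(np.array(X)-o["ee_pos"]))
p=ctrl.capture("wrist");print(M.T@(p["world_from_camera"][:3,3]-o["ee_pos"]),M.T@p["world_from_camera"][:3,:3],p["intrinsics"][0,0])
E
```

```text
axis 75.33824201942316
jaw angle 73.16782305367556
[-0.65518437 -0.0687025  -0.48107026]
[-0.63213002  0.03129688 -0.55036399]
[ 9.99978087e-05 -1.42016682e-01  7.10752482e-02] [[ 9.99999895e-01 -4.49856366e-04 -8.18414421e-05]
 [-4.70943481e-05 -2.79371635e-01  9.60183049e-01]
 [-4.54808635e-04 -9.60182945e-01 -2.79371627e-01]] 345.54916907032424
```

```bash
cat > to.py <<'E'
# to.py x y z jawdeg : shift/twist in tool axes from the present pose
import sys
from h import *
x,y,z,j=map(float,sys.argv[1:5]);o=ctrl.get_obs();M=R.from_quat(o["tcp_rot"]).as_matrix()
a=np.degrees(np.arctan2(M[1,0],M[0,0]));dj=j-a
print("t",round(o["t"],2),"at",np.round(o["ee_pos"],4),"jaw",round(a,1),"shift",np.round(M.T@(np.array([x,y,z])-o["ee_pos"]),4),"twist",round(-np.radians(dj),3),"F",np.round(o["ft_force"],1),"gap",round(o["finger_gap"],3),"q",np.round(o["qpos"],2))
E
python3 -m jog '[[-0.632,0.0,-0.55,1.534,1],[-0.632,0.0,-0.55,1.534,1],[-0.632,0.0,-0.55,1.534,1],[-0.632,0.0,-0.55,1.534,1],[-0.632,0.0,-0.55,1.534,1],[-0.632,0.0,-0.55,1.534,1],[-0.632,0.0,-0.55,1.534,1],[-0.632,0.0,-0.55,1.534,1]]'; python3 to.py .503 -.238 .2 -14.7
```

```text
t: 1.92
ee_pos: [0.296, 0.2206, 0.2315]
tcp_rot: [-0.701, -0.096, 0.095, 0.701]
ft_force: [1.7, 0.6, -0.1]
finger_gap: 1.0
t 1.92 at [0.296  0.2206 0.2315] jaw 15.6 shift [ 0.0764  0.0315 -0.4973] twist 0.528 F [ 1.7  0.6 -0.1] gap 1.0 q [ 0.41 -0.05 -0.34  1.29 -0.    1.71]
```

```bash
python3 -m jog '[[0.076,0.03,-0.497,0.528,1],[0.076,0.03,-0.497,0.528,1],[0.076,0.03,-0.497,0.528,1],[0.076,0.03,-0.497,0.528,1],[0.076,0.03,-0.497,0.528,1],[0.076,0.03,-0.497,0.528,1],[0.076,0.03,-0.497,0.528,1],[0.076,0.03,-0.497,0.528,1]]'; python3 to.py .503 -.238 .2 -14.7
```

```text
t: 2.58
ee_pos: [0.4346, -0.0826, 0.2116]
tcp_rot: [0.702, -0.088, 0.089, -0.701]
ft_force: [1.7, 1.2, -0.3]
finger_gap: 1.0
t 2.58 at [ 0.4346 -0.0826  0.2116] jaw -14.4 shift [ 0.105   0.0117 -0.1335] twist 0.005 F [ 1.7  1.2 -0.3] gap 1.0 q [-0.38  0.08 -0.25  1.24  0.    1.44]
```

```bash
python3 -m jog '[[0.105,0.012,-0.134,0.005,1],[0.105,0.012,-0.134,0.005,1],[0.105,0.012,-0.134,0.005,1],[0.105,0.012,-0.134,0.005,1],[0.105,0.012,-0.134,0.005,1],[0.105,0.012,-0.134,0.005,1],[0.105,0.012,-0.134,0.005,1]]'; cat > w.py <<'E'
from h import *
np.set_printoptions(precision=4,suppress=True)
p=ctrl.capture("wrist");save(p,"w1")
m=cv2.inRange(cv2.cvtColor(p["img"],cv2.COLOR_RGB2HSV),(3,150,60),(20,255,255))
n,l,s,c=cv2.connectedComponentsWithStats(m);i=1+np.argmax(s[1:,4]);print(s[i],c[i])
cn=max(cv2.findContours((l==i).astype(np.uint8),0,1)[0],key=len);bx=cv2.boxPoints(cv2.minAreaRect(cn));print(bx)
for b in bx:print(onz(p,b,.03))
E
python3 w.py; python3 to.py .503 -.238 .2 -14.7
```

```text
t: 3.17
ee_pos: [0.5023, -0.236, 0.199]
tcp_rot: [-0.701, 0.091, -0.09, 0.702]
ft_force: [-0.4, 0.6, -0.7]
finger_gap: 1.0
[  288    92    70   174 11214] [321.7786 175.0342]
[[288.  92.]
 [357.  92.]
 [357. 265.]
 [288. 265.]]
[ 0.4941 -0.1553  0.03  ]
[ 0.5515 -0.1704  0.03  ]
[ 0.5144 -0.3303  0.03  ]
[ 0.4481 -0.3129  0.03  ]
t 3.22 at [ 0.5022 -0.2354  0.1994] jaw -14.7 shift [ 0.0014 -0.0006 -0.0023] twist 0.001 F [-0.4  1.  -0.6] gap 1.0 q [-0.59  0.28 -0.03  1.26  0.    1.24]
```

View pics/w1.png

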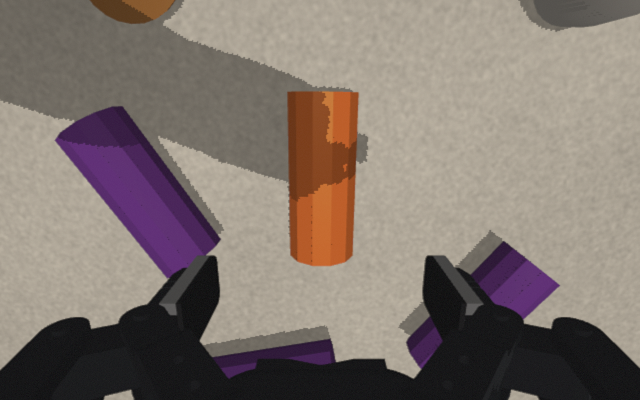

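```bash
python3 -m jog '[[0,0,0.14,0,1],[0,0,0.14,0,1],[0,0,0.14,0,1],[0,0,0.14,0,1],[0,0,0.14,0,1]]'; python3 - <<'E'
from h import *
p=ctrl.capture("wrist");u=proj(p,[.503,-.238,.03]).astype(int);print(u)
x,y=u;c=p["img"][max(0,y-120):y+120,max(0,x-120):x+120,::-1];cv2.imwrite("pics/w2.png",cv2.resize(c,None,fx=2,fy=2))
E
python3 to.py .503 -.238 .2 -14.7
```

```text
t: 3.63
ee_pos: [0.5379, -0.0959, 0.2004]
tcp_rot: [-0.701, 0.088, -0.089, 0.702]
ft_force: [-0.8, -1.0, -1.1]
finger_gap: 0.999
[322 314]
t 3.68 at [ 0.5378 -0.0977  0.2003] jaw -14.4 shift [ 0.0012  0.0003 -0.1446] twist 0.005 F [0.5 0.4 0.6] gap 1.003 q [-0.33  0.26 -0.05  1.25  0.    1.49]
```

View pics/w2.png

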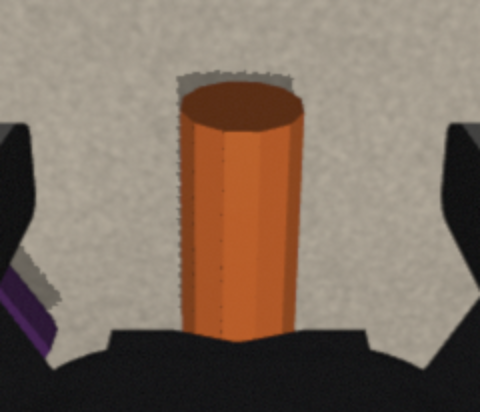

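```bash
python3 -m jog '[[0.001,0.06,-0.185,0.005,1],[0.001,0.06,-0.185,0.005,1],[0.001,0.06,-0.185,0.005,1],[0.001,0.06,-0.185,0.005,1],[0.001,0.06,-0.185,0.005,1],[0.001,0.06,-0.185,0.005,1],[0.001,0.12,-0.185,0.005,1],[0.001,0.12,-0.185,0.005,1]]'; python3 to.py .493 -.277 .008 -14.7
```

```text
t: 4.35
ee_pos: [0.4908, -0.2802, 0.0775]
tcp_rot: [-0.701, 0.093, -0.092, 0.701]
ft_force: [0.0, 0.5, -0.6]
finger_gap: 1.004
t 4.35 at [ 0.4908 -0.2802  0.0775] jaw -15.0 shift [0.0013 0.0695 0.0036] twist -0.006 F [ 0.   0.5 -0.6] gap 1.004 q [-0.67  0.37 -0.22  0.98 -0.    1.17]
```

```bash
python3 -m jog '[[0.001,0.03,0.003,0,1],[0.001,0.055,0.003,0,1],[0.001,0.068,0.003,0,1],[0.001,0.068,0.003,0,1],[0.001,0.068,0.003,0,0],[0.001,0.068,0.003,0,0],[0.001,0.068,0.003,0,0],[0.001,0.068,0.003,0,0]]' 20; python3 -m jog '[[0,0,0,0,0],[0,0,0,0,0],[0,0,0,0,0],[0,0,0,0,0]]'; python3 to.py .493 -.277 .008 -14.7
```

```text
t: 5.02
ee_pos: [0.4944, -0.2777, 0.0131]
tcp_rot: [0.702, -0.091, 0.093, -0.701]
ft_force: [-3.8, 0.6, 8.0]
finger_gap: 0.698
t: 5.35
ee_pos: [0.4944, -0.2777, 0.0131]
tcp_rot: [0.702, -0.091, 0.093, -0.701]
ft_force: [-3.4, 1.3, 7.5]
finger_gap: 0.699
t 5.35 at [ 0.4944 -0.2777  0.0131] jaw -14.9 shift [-0.0015  0.0051  0.0004] twist -0.004 F [-3.4  1.3  7.5] gap 0.699 q [-0.66  0.44 -0.31  0.83 -0.    1.17]
```

```bash
python3 -m jog '[[0,-0.02,0,0,0],[0,-0.04,0,0,0],[0,-0.06,0,0,0],[0,-0.08,0,0,0],[0,-0.10,0,0,0],[0,-0.12,0,0,0],[0,-0.14,0,0,0],[0,-0.16,0,0,0]]'; cat > v.py <<'E'
# vase axis seen in scene+top: fit long-axis ends, triangulate loosely; save crops
import sys
from h import *
np.set_printoptions(precision=3,suppress=True)
n=sys.argv[1];e=ctrl.get_obs()["ee_pos"];out=[]
for c in("scene","top"):
    p=ctrl.capture(c);u=proj(p,e+[0,0,-.03]).astype(int);x,y=u;y0=max(0,y-60);x0=max(0,x-60)
    q=p["img"][y0:y0+120,x0:x0+120,::-1];out.append(cv2.resize(cv2.convertScaleAbs(q,alpha=1.5),(360,360),interpolation=cv2.INTER_CUBIC));print(c,x0,y0)
p=ctrl.capture("wrist");
cv2.imwrite(f"pics/{n}.png",np.vstack([np.hstack(out)[:, :720]]))
E
python3 v.py v1; python3 to.py .493 -.277 .16 -14.7
```

```text
t: 6.02
ee_pos: [0.4938, -0.2772, 0.1731]
tcp_rot: [0.701, -0.092, 0.092, -0.701]
ft_force: [-0.2, -0.2, -3.9]
finger_gap: 0.699
scene 178 123
top 339 156
t 6.17 at [ 0.4945 -0.2777  0.1731] jaw -15.0 shift [-0.0017  0.0131  0.0003] twist -0.004 F [-0.4 -0.2 -5.2] gap 0.701 q [-0.66  0.31 -0.06  1.2  -0.    1.17]
```

View pics/v1.png

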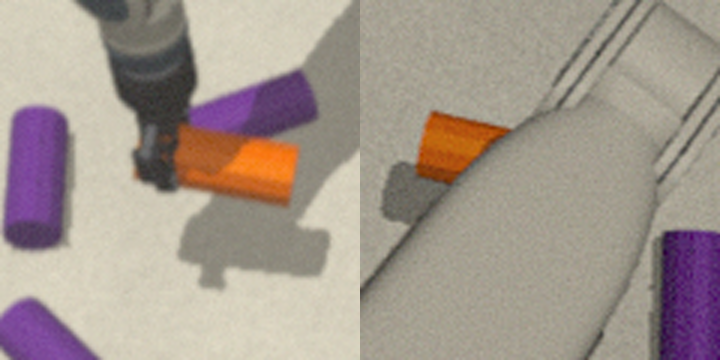

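```bash
cat >> to.py <<'E'
T=o["wrist_torque"];print("moment in tool axes",np.round(M.T@T,3))
E
python3 to.py .493 -.277 .07 -14.7; python3 -m jog '[[0,0.03,0,0,0],[0,0.06,0,0,0],[0,0.09,0,0,0],[0,0.105,0,0,0],[0,0.105,0,0,0.69],[0,0.105,0,0,0.69],[0,0.105,0,0,0.69]]'; python3 to.py .493 -.277 .07 -14.7;python3 -m jog '[[0,0,0,0,0.70],[0,0,0,0,0.70]]'; python3 to.py .493 -.277 .07 -14.7
```

```text
t 6.17 at [ 0.4945 -0.2777  0.1731] jaw -15.0 shift [-0.002   0.103   0.0005] twist -0.004 F [-0.4 -0.2 -5.2] gap 0.701 q [-0.66  0.31 -0.06  1.2  -0.    1.17]
moment in tool axes [-0.213  0.012  0.034]
t: 6.75
ee_pos: [0.4943, -0.2775, 0.0671]
tcp_rot: [0.701, -0.092, 0.092, -0.701]
ft_force: [0.2, 0.2, -3.0]
finger_gap: 0.701
t 6.75 at [ 0.4943 -0.2775  0.0671] jaw -15.0 shift [-0.0014 -0.0029  0.0002] twist -0.004 F [ 0.2  0.2 -3. ] gap 0.701 q [-0.66  0.38 -0.23  0.95  0.    1.17]
moment in tool axes [-0.247  0.028  0.   ]
t: 6.92
ee_pos: [0.4945, -0.2777, 0.0676]
tcp_rot: [0.701, -0.091, 0.093, -0.701]
ft_force: [0.3, 0.4, -2.4]
finger_gap: 0.702
t 6.92 at [ 0.4945 -0.2777  0.0676] jaw -15.0 shift [-0.0017 -0.0024  0.0003] twist -0.004 F [ 0.3  0.4 -2.4] gap 0.702 q [-0.66  0.38 -0.23  0.95  0.    1.17]
moment in tool axes [-0.098 -0.015  0.022]
```

```bash
python3 -m jog '[[0,-0.005,0,0,0.7],[0,-0.01,0,0,0.7],[0,-0.015,0,0,0.70],[0,-0.015,0,0,0.7]]'; python3 to.py .493 -.277 .07 -14.7; python3 v.py v2
```

```text
t: 7.25
ee_pos: [0.4945, -0.2777, 0.0831]
tcp_rot: [0.702, -0.091, 0.093, -0.701]
ft_force: [-0.8, -1.4, 1.4]
finger_gap: 0.701
t 7.25 at [ 0.4945 -0.2777  0.0831] jaw -15.0 shift [-0.0017  0.0131  0.0003] twist -0.004 F [-0.8 -1.4  1.4] gap 0.701 q [-0.66  0.37 -0.21  0.99 -0.    1.17]
moment in tool axes [-0.365 -0.029  0.167]
scene 181 139
top 334 160
```

View pics/v2.png

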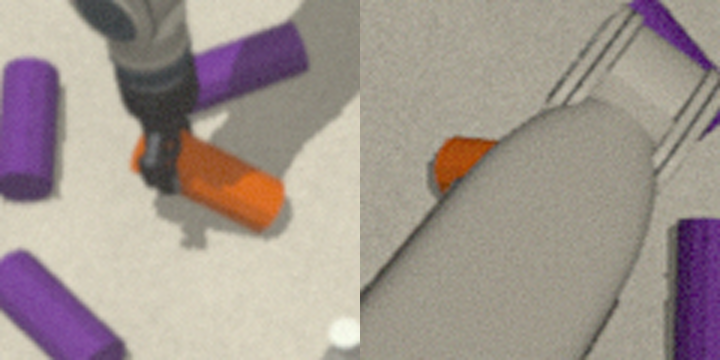

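```bash
python3 -m jog '[[0,-0.01,0,0,0.7],[0,-0.02,0,0,0.7],[0,-0.025,0,0,0.70],[0,-0.025,0,0,0.7],[0,-0.025,0,0,0.7]]'; python3 to.py .493 -.277 .07 -14.7;  python3 -m jog '[[0,0,0,0,0.705],[0,0,0,0,0.705],[0,0,0,0,0.705]]'; python3 to.py .493 -.277 .07 -14.7
```

```text
t: 7.82
ee_pos: [0.4941, -0.2772, 0.1067]
tcp_rot: [0.701, -0.092, 0.092, -0.701]
ft_force: [-0.1, 0.2, -3.8]
finger_gap: 0.704
t 7.82 at [ 0.4941 -0.2772  0.1067] jaw -14.9 shift [-0.0012  0.0367 -0.0001] twist -0.004 F [-0.1  0.2 -3.8] gap 0.704 q [-0.66  0.35 -0.17  1.05  0.    1.17]
moment in tool axes [-0.032 -0.028  0.035]
t: 8.07
ee_pos: [0.494, -0.2772, 0.1063]
tcp_rot: [-0.701, 0.092, -0.092, 0.701]
ft_force: [-0.2, -0.7, 0.4]
finger_gap: 0.708
t 8.07 at [ 0.494  -0.2772  0.1063] jaw -15.0 shift [-0.001   0.0363 -0.    ] twist -0.004 F [-0.2 -0.7  0.4] gap 0.708 q [-0.66  0.35 -0.17  1.05  0.    1.17]
moment in tool axes [ 0.006  0.049 -0.025]
```

```bash
python3 - <<'E'
from h import *
p=ctrl.capture("wrist");q=ctrl.capture("scene");x,y=proj(q,[.494,-.27,.08]).astype(int)
a=cv2.resize(q["img"][y-50:y+50,x-50:x+50],(400,400),interpolation=cv2.INTER_CUBIC)
b=cv2.resize(p["img"][:,120:520],(400,400));cv2.imwrite("pics/v3.png",np.hstack([a,b])[:,:,::-1])
E
```

```text
(no output)
```

View pics/v3.png

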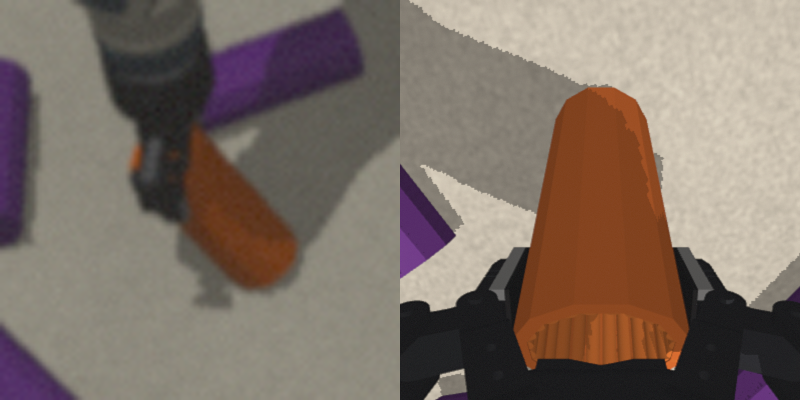

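```bash
python3 -m jog '[[0,0,0,0,0.69],[0,0,0,0,0.69]]'; python3 to.py .493 -.277 .07 -14.7; python3 - <<'E'
from h import *
p=ctrl.capture("wrist");cv2.imwrite("pics/v4.png",p["img"][:,120:520,::-1])
hs=cv2.cvtColor(p["img"],cv2.COLOR_RGB2HSV);m=cv2.inRange(hs,(3,130,50),(20,255,255));v,u=np.nonzero(m);print(v.min(),v.max(),u[v==v.min()+15].min(),u[v==v.min()+15].max())
# foot silhouette top row in model: grip point g, tilt th below horizontal
o=ctrl.get_obs();M=R.from_quat(o["tcp_rot"]).as_matrix();g=o["ee_pos"]+M@[0,-.024,0]
for th in range(30,100,10):
    t=np.radians(th);ax=M@np.array([0,np.sin(t),np.cos(t)])  # towards foot
    n=M@np.array([0,-np.cos(t),np.sin(t)])
    f=g+.115*ax;print(th,"top row",round(min(proj(p,f+s*.03*n)[1] for s in(-1,1)),0),"lowest z",round(min((f+s*.03*n)[2] for s in(-1,1)),3))
E
```

```text
t: 8.33
ee_pos: [0.494, -0.2773, 0.1064]
tcp_rot: [-0.701, 0.092, -0.092, 0.701]
ft_force: [-0.0, 1.1, -1.0]
finger_gap: 0.698
t 8.33 at [ 0.494  -0.2773  0.1064] jaw -15.0 shift [-0.001   0.0364 -0.    ] twist -0.004 F [-0.   1.1 -1. ] gap 0.698 q [-0.66  0.35 -0.17  1.05  0.    1.17]
moment in tool axes [0.012 0.013 0.014]
85 364 285 356
30 top row -21.0 lowest z 0.047
40 top row 12.0 lowest z 0.034
50 top row 44.0 lowest z 0.023
60 top row 75.0 lowest z 0.016
70 top row 104.0 lowest z 0.012
80 top row 133.0 lowest z 0.012
90 top row 161.0 lowest z 0.015
```

```bash
python3 -m jog '[[0,-0.008,0,0,0.69],[0,-0.016,0,0,0.69],[0,-0.02,0,0,0.69],[0,-0.02,0,0,0.7],[0,-0.02,0,0,0.7],[0,-0.02,0,0,0.7],[0,-0.02,0,0,0.7]]'; python3 to.py .493 -.277 .07 -14.7; cat > tilt.py <<'E'
from h import *
p=ctrl.capture("wrist")
hs=cv2.cvtColor(p["img"],cv2.COLOR_RGB2HSV);m=cv2.inRange(hs,(3,130,50),(20,255,255));m[:, :250]=0;m[:,400:]=0;v,u=np.nonzero(m);r=v.min()
from scipy.optimize import brentq
o=ctrl.get_obs();M=R.from_quat(o["tcp_rot"]).as_matrix()
def top(th,L,d=.024):
    t=np.radians(th);ax=M@np.array([0,np.sin(t),np.cos(t)]);n=M@np.array([0,-np.cos(t),np.sin(t)]);f=o["ee_pos"]+M@[0,-d,0]+L*ax
    return min(proj(p,f+s*.03*n)[1] for s in(-1,1)),min((f+s*.03*n)[2] for s in(-1,1))
for L in(.11,.12,.13):
    try:
        th=brentq(lambda t:top(t,L)[0]-r,20,120);print("L",L,"row",r,"tilt",round(th,1),"low z",round(top(th,L)[1],3))
    except Exception as e:print(r,e)
E
python3 tilt.py
```

```text
t: 8.97
ee_pos: [0.4938, -0.2771, 0.1261]
tcp_rot: [-0.701, 0.092, -0.092, 0.701]
ft_force: [0.2, -0.9, -3.3]
finger_gap: 0.702
t 8.97 at [ 0.4938 -0.2771  0.1261] jaw -15.0 shift [-0.0008  0.0561 -0.0001] twist -0.004 F [ 0.2 -0.9 -3.3] gap 0.702 q [-0.66  0.34 -0.14  1.09  0.    1.17]
moment in tool axes [-0.087  0.005  0.045]
L 0.11 row 85 tilt 62.2 low z 0.039
L 0.12 row 85 tilt 64.8 low z 0.029
L 0.13 row 85 tilt 66.8 low z 0.019
```

```bash
python3 -m jog '[[0,0.008,0,0,0.7],[0,0.014,0,0,0.7],[0,0.014,0,0,0.702],[0,0.014,0,0,0.702],[0,0.014,0,0,0.702]]'; python3 to.py .493 -.277 .07 -14.7; python3 tilt.py
```

```text
t: 9.43
ee_pos: [0.4939, -0.2772, 0.1122]
tcp_rot: [-0.701, 0.092, -0.092, 0.701]
ft_force: [-0.1, -0.5, -4.3]
finger_gap: 0.7
t 9.43 at [ 0.4939 -0.2772  0.1122] jaw -15.0 shift [-0.0009  0.0422 -0.    ] twist -0.004 F [-0.1 -0.5 -4.3] gap 0.7 q [-0.66  0.35 -0.16  1.06  0.    1.17]
moment in tool axes [-0.123 -0.04   0.01 ]
L 0.11 row 155 tilt 87.3 low z 0.025
L 0.12 row 155 tilt 88.4 low z 0.016
L 0.13 row 155 tilt 89.2 low z 0.006
```

```bash
python3 -m jog '[[0,0,0,0,0.69],[0,0,0,0,0.69],[0,0.004,0,0,0.69],[0,0.008,0,0,0.69]]'; python3 to.py .493 -.277 .07 -14.7; python3 tilt.py;  python3 -m jog '[[0,0.003,0,0,0.69],[0,0.003,0,0,0.69]]'; python3 to.py .493 -.277 .07 -14.7
```

```text
t: 9.82
ee_pos: [0.4954, -0.2805, 0.1098]
tcp_rot: [0.704, -0.09, 0.095, -0.698]
ft_force: [-19.2, -5.7, 64.8]
finger_gap: 0.702
t 9.82 at [ 0.4954 -0.2805  0.1098] jaw -15.0 shift [-0.0035  0.0398  0.0031] twist -0.005 F [-19.2  -5.7  64.8] gap 0.702 q [-0.66  0.35 -0.17  1.04 -0.    1.17]
moment in tool axes [-1.819 -0.049  4.02 ]
L 0.11 row 158 tilt 88.4 low z 0.023
L 0.12 row 158 tilt 89.4 low z 0.014
L 0.13 row 158 tilt 90.2 low z 0.003
t: 10.03
ee_pos: [0.4952, -0.2813, 0.1083]
tcp_rot: [0.705, -0.09, 0.095, -0.697]
ft_force: [-13.0, -5.2, 47.9]
finger_gap: 0.698
t 10.03 at [ 0.4952 -0.2813  0.1083] jaw -15.0 shift [-0.0036  0.0382  0.0039] twist -0.006 F [-13.   -5.2  47.9] gap 0.698 q [-0.66  0.35 -0.17  1.04 -0.01  1.17]
moment in tool axes [-1.517 -0.034  3.111]
```

```bash
python3 -m jog '[[0,-0.009,0,0,0.7],[0,-0.010,0,0,0.72],[0,-0.010,0,0,0.8],[0,-0.010,0,0,0.8],[0,-0.010,0,0,0.8]]'; python3 to.py .493 -.277 .07 -14.7;python3 tilt.py; python3 - <<'E'
from h import *
q=ctrl.capture("scene");x,y=proj(q,[.494,-.27,.08]).astype(int)
p=ctrl.capture("wrist")
a=cv2.resize(q["img"][y-50:y+50,x-50:x+50],(400,400),interpolation=cv2.INTER_CUBIC)
cv2.imwrite("pics/v5.png",np.hstack([a,p["img"][:,120:520]])[:,:,::-1])
E
```

```text
t: 10.45
ee_pos: [0.4939, -0.277, 0.1107]
tcp_rot: [-0.701, 0.092, -0.092, 0.701]
ft_force: [-0.8, -0.9, -0.3]
finger_gap: 0.798
t 10.45 at [ 0.4939 -0.277   0.1107] jaw -14.9 shift [-0.0008  0.0407 -0.0002] twist -0.004 F [-0.8 -0.9 -0.3] gap 0.798 q [-0.66  0.35 -0.17  1.06  0.    1.17]
moment in tool axes [-0.035  0.012  0.03 ]
L 0.11 row 157 tilt 88.2 low z 0.024
L 0.12 row 157 tilt 89.2 low z 0.014
L 0.13 row 157 tilt 90.0 low z 0.005
```

View pics/v5.png

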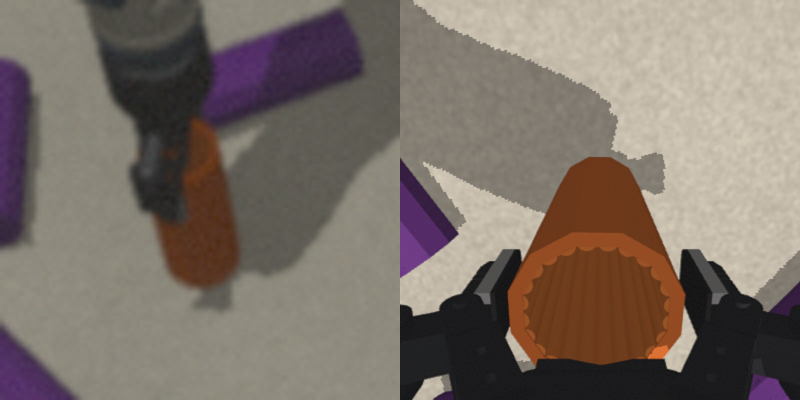

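```bash
python3 - <<'E'
from h import *
p=ctrl.capture("wrist");o=ctrl.get_obs();M=R.from_quat(o["tcp_rot"]).as_matrix()
for uv in((320,233),(228,297),(405,297),(317,297)):print(M.T@(onz(p,uv,.15)-o["ee_pos"]))
print("foot edge",M.T@(onz(p,(319,157),0)-o["ee_pos"]))
E
```

```text
[-0.00043541 -0.03911886  0.02959475]
[-0.03154816 -0.03910324  0.0064085 ]
[ 0.02825106 -0.03915263  0.00640631]
[-0.00147353 -0.03912808  0.0064074 ]
foot edge [-0.001455    0.1108819   0.02924259]
```

```bash
python3 -m jog '[[-0.001,0.01,0,0,0.8],[-0.001,0.01,0,0,0.8],[-0.001,0.01,0,0,0],[-0.001,0.01,0,0,0],[-0.001,0.01,0,0,0],[-0.001,0.01,0,0,0]]' 45; python3 -m jog '[[0,-0.01,0,0,0],[0,-0.04,0,0,0],[0,-0.08,0,0,0],[0,-0.12,0,0,0],[0,-0.16,0,0,0],[0,-0.2,0,0,0],[0,-0.2,0,0,0]]'; python3 to.py .43 .08 .3 -14.7; python3 tilt.py
```

```text
t: 11.15
ee_pos: [0.4929, -0.2769, 0.1012]
tcp_rot: [-0.701, 0.092, -0.092, 0.701]
ft_force: [0.5, -0.1, -2.7]
finger_gap: 0.696
t: 11.73
ee_pos: [0.4942, -0.2779, 0.3104]
tcp_rot: [0.703, -0.088, 0.096, -0.699]
ft_force: [-0.3, -0.4, -3.6]
finger_gap: 0.699
t 11.73 at [ 0.4942 -0.2779  0.3104] jaw -14.9 shift [-0.1544  0.0071  0.3292] twist -0.004 F [-0.3 -0.4 -3.6] gap 0.699 q [-0.66  0.27  0.24  1.53  0.    1.17]
moment in tool axes [-0.065 -0.004  0.016]
L 0.11 row 159 tilt 89.4 low z 0.22
L 0.12 row 159 tilt 90.3 low z 0.21
L 0.13 row 159 tilt 91.1 low z 0.2
```

```bash
python3 -m jog '[[-0.015,0,0.03,0,0],[-0.032,0,0.07,0,0],[-0.05,0,0.11,0,0],[-0.07,0,0.15,0,0],[-0.09,0,0.19,0,0],[-0.107,0,0.23,0,0],[-0.126,0,0.27,0,0],[-0.14,0,0.3,0,0]]'; python3 -m jog '[[-0.008,0,0.016,0,0],[-0.014,0,0.029,0,0],[-0.014,0,0.029,0,0],[-0.014,0,0.029,0,0]]';python3 to.py .43 .08 .3 -14.7; python3 - <<'E'
from h import *
p=ctrl.capture("wrist");save(p,"l1");np.savez("l1.npz",K=p["intrinsics"],T=p["world_from_camera"])
E
```

```text
t: 12.45
ee_pos: [0.4347, 0.0449, 0.3005]
tcp_rot: [-0.701, 0.093, -0.092, 0.701]
ft_force: [1.3, 0.1, -3.3]
finger_gap: 0.699
t: 12.78
ee_pos: [0.4295, 0.0753, 0.3007]
tcp_rot: [0.701, -0.092, 0.091, -0.701]
ft_force: [0.1, -0.5, -3.3]
finger_gap: 0.696
t 12.78 at [0.4295 0.0753 0.3007] jaw -14.8 shift [-0.0008  0.0007  0.0047] twist -0.002 F [ 0.1 -0.5 -3.3] gap 0.696 q [-0.02  0.05 -0.06  1.46 -0.    1.81]
moment in tool axes [ 0.036  0.023 -0.008]
```

View pics/l1.png

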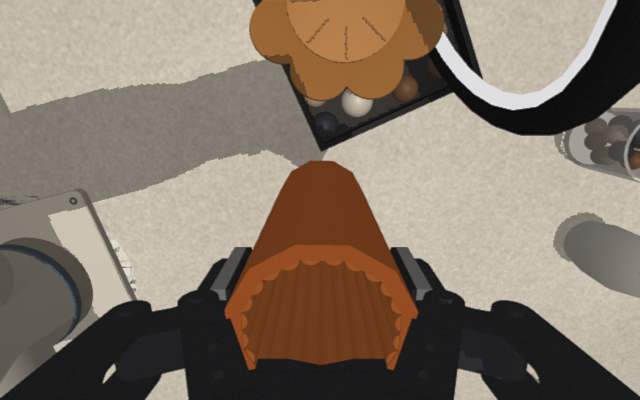

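```bash
python3 -m jog '[[-0.01,0,0.03,0,0],[-0.02,0,0.055,0,0],[-0.025,0,0.07,0,0],[-0.025,0,0.07,0,0],[-0.025,0,0.07,0,0]]';python3 to.py .43 .08 .3 -14.7; python3 - <<'E'
from h import *
p=ctrl.capture("wrist");save(p,"l2");np.savez("l2.npz",K=p["intrinsics"],T=p["world_from_camera"])
E
```

```text
t: 13.25
ee_pos: [0.4243, 0.1484, 0.3009]
tcp_rot: [0.701, -0.092, 0.092, -0.701]
ft_force: [0.0, 0.3, -3.0]
finger_gap: 0.695
t 13.25 at [0.4243 0.1484 0.3009] jaw -14.9 shift [ 0.0232  0.001  -0.0646] twist -0.004 F [ 0.   0.3 -3. ] gap 0.695 q [ 0.15  0.07 -0.03  1.46 -0.    1.98]
moment in tool axes [-0.044  0.029 -0.02 ]
```

View pics/l2.png

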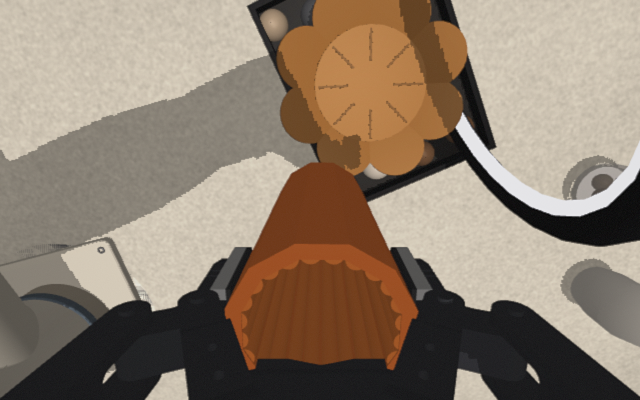

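```bash
python3 - <<'E'
from h import *
from scipy.optimize import least_squares
np.set_printoptions(precision=4,suppress=True)
a=np.load("l2.npz");b=np.load("l1.npz");P={"intrinsics":a["K"],"world_from_camera":a["T"]};Q={"intrinsics":b["K"],"world_from_camera":b["T"]}
T=ctrl.capture("top")
# disc fit: project circle r=.05, compare bbox
def L(v,q):
    x,y,w,h=v;c,s=np.cos(w),np.sin(w);return np.array([x+c*q[0]-s*q[1],y+s*q[0]+c*q[1],q[2]])
t=np.linspace(0,2*np.pi,180)
def disc(p,v):
    return np.array([proj(p,[v[0]+.05*np.cos(k),v[1]+.05*np.sin(k),v[3]]) for k in t])
def model(v):
    D=disc(P,v);E=disc(Q,v)
    r=[*proj(P,[v[0],v[1],v[3]]),D[:,0].min(),D[:,0].max(),D[:,1].min(),D[:,1].max(),E[:,1].max(),
       *proj(P,L(v,(.105,-.115,.074))),*proj(P,L(v,(-.075,.115,.074))),*proj(Q,L(v,(-.075,-.115,.074))),]
    return np.array(r)
obs=np.array([371,84,315,428,24,142,62, 495,147,248,5,322,150.])
for use in(slice(0,13),slice(0,7)):
    r=least_squares(lambda v:(model(v)-obs)[use],[.48,.217,.1,.12],x_scale=[.01,.01,.1,.01],loss="soft_l1");print(r.x,np.degrees(r.x[2]),r.fun)
for h in(.1,.12,.14):print(h,"wrist",onz(P,(371,84),h),"top",onz(T,(223.8,221.5),h))
E
```

```text
[0.4889 0.2161 0.1618 0.1182] 9.272824752791939 [ 0.4156  0.8682  0.438  -0.3898 -0.8111 -0.7989 -0.193   2.354   0.3118
 -0.7958  0.0064 -1.0734  1.6652]
[0.4885 0.2159 0.1    0.1195] 5.729577951308233 [ 0.2581  1.2138  0.0672 -0.3329 -0.6953 -0.263   0.0685]
0.1 wrist [0.4913 0.2169 0.1   ] top [0.4824 0.2164 0.1   ]
0.12 wrist [0.4884 0.2169 0.12  ] top [0.4795 0.2126 0.12  ]
0.14 wrist [0.4856 0.2169 0.14  ] top [0.4766 0.2088 0.14  ]
```

```bash
python3 -m jog '[[0,0,0,-0.12,0],[0,0,0,-0.24,0],[0,0,0,-0.36,0],[0,0,0,-0.48,0],[0,0,0,-0.6,0],[0,0,0,-0.72,0],[0,0,0,-0.84,0],[0,0,0,-0.96,0]]'; python3 -m jog '[[0,0,0,-0.12,0],[0,0,0,-0.24,0],[0,0,0,-0.36,0],[0,0,0,-0.48,0],[0,0,0,-0.6,0],[0,0,0,-0.72,0],[0,0,0,-0.84,0],[0,0,0,-0.96,0]]'; python3 to.py .42 .2 .3 99.3
```

```text
t: 14.02
ee_pos: [0.4243, 0.1476, 0.3013]
tcp_rot: [0.664, 0.243, -0.244, -0.664]
ft_force: [-0.2, -0.3, -3.5]
finger_gap: 0.697
t: 14.68
ee_pos: [0.4244, 0.1476, 0.3013]
tcp_rot: [-0.476, -0.522, 0.523, 0.476]
ft_force: [-1.4, -0.8, -3.6]
finger_gap: 0.696
t 14.68 at [0.4244 0.1476 0.3013] jaw 95.3 shift [ 0.0526  0.0013 -0.0005] twist -0.07 F [-1.4 -0.8 -3.6] gap 0.696 q [ 0.15  0.07 -0.03  1.47 -0.    0.06]
moment in tool axes [ 0.021 -0.029 -0.06 ]
```

```bash
python3 -m jog '[[0.02,0,0,-0.07,0],[0.045,0,0,-0.07,0],[0.06,0,0,-0.07,0],[0.067,0,0,-0.07,0],[0.067,0,0,-0.07,0],[0.067,0,0,-0.07,0]]'; python3 to.py .487 .216 .27 99.3; python3 tilt.py
```

```text
t: 15.18
ee_pos: [0.4184, 0.2148, 0.3013]
tcp_rot: [-0.459, -0.538, 0.538, 0.459]
ft_force: [0.4, -0.7, -3.0]
finger_gap: 0.698
t 15.18 at [0.4184 0.2148 0.3013] jaw 99.1 shift [-0.0096  0.0313 -0.068 ] twist -0.004 F [ 0.4 -0.7 -3. ] gap 0.698 q [ 0.3   0.11  0.01  1.47 -0.    0.14]
moment in tool axes [0.012 0.001 0.029]
L 0.11 row 158 tilt 88.5 low z 0.215
L 0.12 row 158 tilt 89.5 low z 0.205
L 0.13 row 158 tilt 90.3 low z 0.195
```

```bash
python3 -m jog '[[-0.003,0,-0.02,0,0],[-0.006,0,-0.04,0,0],[-0.009,0.005,-0.06,0,0],[-0.0095,0.02,-0.068,0,0],[-0.0095,0.035,-0.068,0,0],[-0.0095,0.05,-0.068,0,0],[-0.0095,0.05,-0.068,0,0],[-0.0095,0.05,-0.068,0,0]]'; python3 to.py .487 .216 .22 99.3; python3 tilt.py; python3 - <<'E'
from h import *
s=ctrl.capture("scene");w=ctrl.capture("wrist");x,y=proj(s,[.487,.216,.2]).astype(int)
a=cv2.resize(s["img"][y-60:y+60,x-60:x+60],(400,400),interpolation=cv2.INTER_CUBIC)
cv2.imwrite("pics/p1.png",np.hstack([a,w["img"][:,120:520]])[:,:,::-1])
E
```

```text
t: 15.9
ee_pos: [0.4867, 0.2159, 0.2512]
tcp_rot: [-0.459, -0.537, 0.538, 0.459]
ft_force: [-0.7, 0.9, -2.7]
finger_gap: 0.695
t 15.9 at [0.4867 0.2159 0.2512] jaw 99.0 shift [ 0.0001  0.0312 -0.0003] twist -0.005 F [-0.7  0.9 -2.7] gap 0.695 q [ 0.26  0.22  0.03  1.37 -0.    0.1 ]
moment in tool axes [-0.012  0.034 -0.   ]
L 0.11 row 79 tilt 59.8 low z 0.166
L 0.12 row 79 tilt 62.5 low z 0.156
L 0.13 row 79 tilt 64.8 low z 0.146
```

View pics/p1.png

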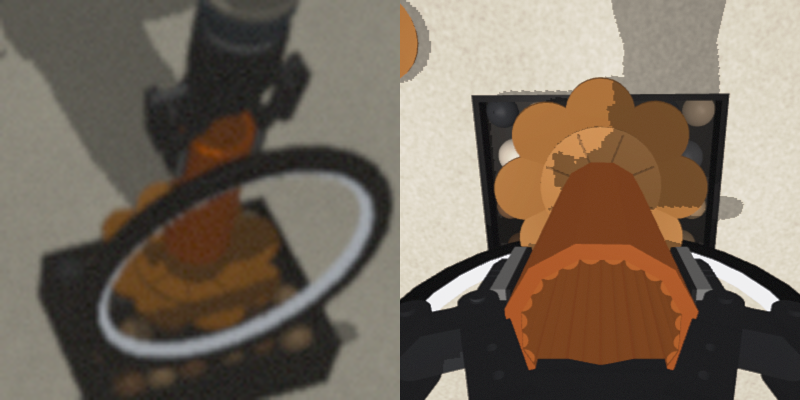

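```bash
python3 - <<'E'
from h import *
p=ctrl.capture("wrist")
for h in(.112,.119,.126):
    D=np.array([proj(p,[.4888+.05*np.cos(k),.2160+.05*np.sin(k),h]) for k in np.linspace(0,6.28,90)])-[-280,0];print(h,D.min(0),D.max(0))
E
python3 -m jog '[[0,0.006,0,-0.004,0],[0,0.012,0,-0.004,0],[0,0.016,0,-0.004,0],[0,0.018,0,-0.004,0],[0,0.018,0,-0.004,0]]'; python3 to.py .487 .216 .22 99.3
```

```text
0.112 [540.27398691 126.67709104] [658.88801937 241.74503654]
0.119 [538.84376554 127.40863144] [660.26214859 244.99352464]
0.126 [537.34421666 128.17738358] [661.70276604 248.391364  ]
t: 16.52
ee_pos: [0.4865, 0.2169, 0.2327]
tcp_rot: [-0.458, -0.539, 0.539, 0.458]
ft_force: [-0.3, 0.1, -2.7]
finger_gap: 0.699
t 16.52 at [0.4865 0.2169 0.2327] jaw 99.3 shift [-0.0009  0.0127 -0.0004] twist -0.0 F [-0.3  0.1 -2.7] gap 0.699 q [ 0.26  0.23 -0.01  1.33  0.    0.1 ]
moment in tool axes [-0.024 -0.013 -0.017]
```

```bash
python3 -m jog '[[-0.001,0.001,0,0,0],[-0.002,0.002,0,0,0],[-0.002,0.003,0,0,0],[-0.002,0.004,0,0,0],[-0.002,0.005,0,0,0],[-0.002,0.006,0,0,0],[-0.002,0.006,0,0,0]]'; python3 to.py .487 .216 .22 99.3
```

```text
t: 17.1
ee_pos: [0.4871, 0.2149, 0.2272]
tcp_rot: [-0.458, -0.539, 0.539, 0.458]
ft_force: [-0.0, 0.0, -3.6]
finger_gap: 0.694
t 17.1 at [0.4871 0.2149 0.2272] jaw 99.3 shift [ 0.0011  0.0072 -0.0001] twist -0.0 F [-0.   0.  -3.6] gap 0.694 q [ 0.26  0.23 -0.03  1.31  0.    0.1 ]
moment in tool axes [-0.016 -0.052  0.008]
```

```bash
for i in 1; do python3 -m jog '[[0,0.001,0,0,0],[0,0.002,0,0,0],[0,0.002,0,0,0]]'; done; python3 to.py .487 .216 .22 99.3 | tail -1
```

```text
t: 17.35
ee_pos: [0.4871, 0.2149, 0.2252]
tcp_rot: [-0.458, -0.539, 0.539, 0.458]
ft_force: [0.4, -0.6, -3.5]
finger_gap: 0.693
moment in tool axes [0.02  0.002 0.011]
```

```bash
python3 -m jog '[[0,0.001,0,0,0],[0,0.0015,0,0,0],[0,0.0015,0,0,0]]'
```

```text
t: 17.6
ee_pos: [0.4871, 0.2149, 0.2238]
tcp_rot: [-0.458, -0.539, 0.539, 0.458]
ft_force: [-0.4, 1.1, -3.4]
finger_gap: 0.698
```

```bash
python3 -m jog '[[0,0.001,0,0,0],[0,0.0015,0,0,0],[0,0.0015,0,0,0]]'
```

```text
t: 17.85
ee_pos: [0.4871, 0.2149, 0.2223]
tcp_rot: [-0.458, -0.539, 0.539, 0.458]
ft_force: [-1.1, -0.4, -3.8]
finger_gap: 0.7
```

```bash
python3 -m jog '[[0,0.001,0,0,0],[0,0.001,0,0,0]]'
```

```text
t: 18.02
ee_pos: [0.4871, 0.2149, 0.2213]
tcp_rot: [-0.458, -0.539, 0.539, 0.458]
ft_force: [-0.2, -1.7, -4.3]
finger_gap: 0.699
```

```bash
python3 -m jog '[[0,0.001,0,0,0],[0,0.001,0,0,0]]'
```

```text
t: 18.18
ee_pos: [0.4871, 0.2149, 0.2203]
tcp_rot: [-0.458, -0.539, 0.539, 0.458]
ft_force: [0.3, 1.0, -3.0]
finger_gap: 0.698
```

```bash
python3 -m jog '[[0,0.001,0,0,0],[0,0.001,0,0,0]]'
```

```text
t: 18.35
ee_pos: [0.4871, 0.2149, 0.2192]
tcp_rot: [-0.458, -0.539, 0.539, 0.458]
ft_force: [-0.4, 0.2, -2.9]
finger_gap: 0.691
```

```bash
python3 -m jog '[[0,0.001,0,0,0],[0,0.001,0,0,0]]'
```

```text
t: 18.52
ee_pos: [0.4873, 0.215, 0.2187]
tcp_rot: [0.458, 0.539, -0.539, -0.458]
ft_force: [0.1, -0.2, 0.8]
finger_gap: 0.701
```

```bash
python3 -m jog '[[0,0.0005,0,0,0],[0,0.0005,0,0,0],[0,0.0005,0,0,0]]'; python3 to.py .487 .216 .3 99.3; python3 - <<'E'
from h import *
p=ctrl.capture("wrist");o=ctrl.get_obs();M=R.from_quat(o["tcp_rot"]).as_matrix();save(p,"p2")
z=o["ee_pos"][2]+.049
print(z)
im=p["img"];g=cv2.cvtColor(im,cv2.COLOR_RGB2HSV)
cv2.imwrite("pics/p2.png",np.vstack([im[:,120:520]])[:,:,::-1])
E
```

```text
t: 18.77
ee_pos: [0.4874, 0.215, 0.2187]
tcp_rot: [0.458, 0.539, -0.538, -0.458]
ft_force: [0.3, -0.2, 5.1]
finger_gap: 0.695
t 18.77 at [0.4874 0.215  0.2187] jaw 99.3 shift [ 0.0011 -0.0813  0.0001] twist -0.0 F [ 0.3 -0.2  5.1] gap 0.695 q [ 0.26  0.23 -0.05  1.29 -0.    0.1 ]
moment in tool axes [ 0.278 -0.022  0.002]
0.26768271355571593
```

View pics/p2.png

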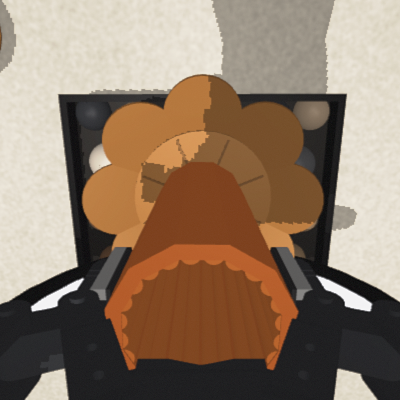

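```bash
python3 - <<'E'
from h import *
p=ctrl.capture("wrist")
a=onz(p,(322,130),.118);b=onz(p,(322,163),.118);print(a,b,np.linalg.norm(a-b)*1000,"mm (20 if centred)")
E
python3 -m jog '[[0,0,0,0,0.69],[0,0,0,0,0.7],[0,0,0,0,0.702],[0,0,0,0,0.705],[0,0,0,0,0.705]]' 20; python3 to.py .487 .216 .3 99.3
```

```text
[0.43837761 0.20800052 0.118     ] [0.46115414 0.2117418  0.118     ] 23.08175774904739 mm (20 if centred)
t: 19.28
ee_pos: [0.4872, 0.215, 0.218]
tcp_rot: [0.458, 0.539, -0.539, -0.458]
ft_force: [0.3, 1.6, 1.1]
finger_gap: 0.71
t 19.28 at [0.4872 0.215  0.218 ] jaw 99.3 shift [ 0.001 -0.082  0.   ] twist -0.0 F [0.3 1.6 1.1] gap 0.71 q [ 0.26  0.23 -0.05  1.29  0.    0.1 ]
moment in tool axes [-0.07   0.04  -0.154]
```

```bash
python3 -m jog '[[0,0,0,0,0.75],[0,0,0,0,0.85],[0,0,0,0,0.95],[0,-0.005,0,0,0.95],[0,-0.015,0,0,0.95],[0,-0.03,0,0,0.95],[0,-0.05,0,0,0.95],[0,-0.07,0,0,0.95]]'; python3 -m jog '[[0,-0.02,0,0,0.95],[0,-0.03,0,0,0.95],[0,-0.03,0.03,0,0.95],[0,-0.03,0.065,0,0.95],[0,-0.03,0.1,0,0.95],[0,-0.03,0.1,0,0.95],[0,-0.03,0.1,0,0.95]]'; python3 to.py .487 .216 .3 99.3; python3 - <<'E'
from h import *
np.set_printoptions(precision=4,suppress=True)
s=ctrl.capture("scene");t=ctrl.capture("top");w=ctrl.capture("wrist");out=[]
for p in(s,t):
    x,y=proj(p,[.487,.216,.2]).astype(int);out.append(cv2.resize(p["img"][y-60:y+60,x-60:x+60],(400,400),interpolation=cv2.INTER_CUBIC))
cv2.imwrite("pics/f1.png",np.hstack(out)[:,:,::-1])
# projected ideal axis ends in crops, for comparison
for p in(s,t):
    x,y=proj(p,[.487,.216,.2]).astype(int)
    print([ (proj(p,[.487,.216,z])-[x-60,y-60])*400/120 for z in(.118,.268)])
E
```

```text
t: 19.95
ee_pos: [0.487, 0.2149, 0.2895]
tcp_rot: [0.458, 0.539, -0.539, -0.458]
ft_force: [-0.2, -0.3, -0.0]
finger_gap: 0.948
t: 20.53
ee_pos: [0.3872, 0.1987, 0.3198]
tcp_rot: [0.458, 0.54, -0.538, -0.457]
ft_force: [0.1, -0.2, 0.5]
finger_gap: 0.95
t 20.53 at [0.3872 0.1987 0.3198] jaw 99.3 shift [ 0.0009  0.0201 -0.1012] twist 0.001 F [ 0.1 -0.2  0.5] gap 0.95 q [ 0.28  0.05 -0.02  1.51  0.    0.12]
moment in tool axes [-0.011 -0.027 -0.03 ]
[array([189.4351, 256.7095]), array([212.7449, 153.2572])]
[array([219.4323, 216.5432]), array([182.5938, 186.8033])]
```

```bash
python3 - <<'E'
from h import *
for n in("scene","top"):
    p=ctrl.capture(n)
    t=np.linspace(0,2*np.pi,24);P=np.array([proj(p,[.487+.031*np.cos(k),.215+.031*np.sin(k),z]) for k in t for z in(.118,.268)])
    print(n,"expected bbox",np.round([*P.min(0),*P.max(0)]))
    for b in ctrl.silhouettes(p,"vase_mid"):
        c=(np.array(b["box"][:2])+b["box"][2:])/2
        if np.linalg.norm(c-P.mean(0))<60:
            v,u=np.nonzero(b["pixels"]);print("  seen",round(b["conf"],2),np.round(b["box"]))
            bx=cv2.minAreaRect(np.argwhere(b["pixels"])[:,::-1].astype(np.float32));print(bx)
    print("  expected rect",cv2.minAreaRect(P.astype(np.float32)))
    for q in("bottle_mid","jar_mid","dish_mid"):
        for b in ctrl.silhouettes(p,q)[:1]:print("  ",q,np.round(b["box"]))
E
```

```text
scene expected bbox [388. 128. 416. 175.]
  seen 0.61 [386. 128. 417. 173.]
((401.9119567871094, 151.48399353027344), (21.28736686706543, 48.03074645996094), 10.30484676361084)
  expected rect ((401.64166259765625, 151.33984375), (22.044342041015625, 48.27163314819336), 14.236047744750977)
   bottle_mid [387. 130. 419. 174.]
   jar_mid [333. 246. 363. 285.]
   dish_mid [304. 162. 327. 180.]
top expected bbox [200. 198. 234. 230.]
  seen 0.63 [200. 201. 234. 230.]
((216.75001525878906, 213.75001525878906), (36.06244659423828, 24.041629791259766), 45.0)
  expected rect ((217.54562377929688, 213.65444946289062), (36.87765121459961, 24.757352828979492), 33.760826110839844)
   bottle_mid [336. 118. 358. 151.]
   jar_mid [288. 116. 307. 149.]
   dish_mid [293. 242. 325. 270.]
```

Both views show the vase where I expected it, upright and centred on the leaf. The bystanders are unmoved and the gripper is clear, so I'm handing in.

```bash
python3 -c "
from rig import ctrl
print(ctrl.sign_off())"
```

```text
the job is handed in; nothing more can be done
None
```

The orange vase is standing mouth up on the bronze leaf, released, and I handed the job in at about 21 s of the 54 s. Hand-in gives no verdict, so this rests on my own checks.

**What I did:**
- I gripped the vase near its mouth and eased the grip so it swung foot-down, then stood it on the counter and regripped it upright.
- I carried it to the leaf from the lamp's -x side and lowered it in steps of 1 to 2 mm until it touched. That put the leaf about 118 mm above the counter.
- I held it there at about 9 N, eased the grip open, and withdrew upward and back.

**Last checks:**
- **Vase position:** its outline in both cameras lay within about 3 pixels of a vertical vase at the spot I aimed for. The fitted tilt of that outline was 4° off in the scene view and 11° off in the top view. I put that down to coarse, squat outlines, so it doesn't confirm the 3.4° limit.
- **Centring:** measured while still held, the foot was about 3 mm off the middle of the leaf.
- **Gripper:** it read no load after letting go and was clear of everything.
- **Bystanders:** in the top view the bottle, jar and dish stayed within a few pixels of where they started. In the scene view the network took the vase for the bottle, so that view says nothing about the bottle.

**What went wrong or was not seen:**
- While standing the vase up, I pressed it on the counter harder than I meant to, reading 65 N at the wrist (limit 120 N).
- At touchdown one edge of the foot met the leaf first; the side load largely went away as the grip eased.
- My final picture was refused because the 12-picture limit was reached, so I did not see the end state by eye.

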